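# Feed one sample dish and put it on the balance

## Robot

A 6-joint arm with a two-finger parallel gripper is mounted at the origin on the work surface. World frame = base frame: x ahead of the robot, y to its left, z up, the work surface at z = 0. Lengths are in m, angles in rad, forces in N, time in s.
With the tool pointing down it reaches from about 0.25 to 0.725 m from the base axis. Payload 4 kg.
Tool frame: the origin (TCP) lies at the very end of the fingers, on their centre line; the grasp point (between the pads) lies 19 mm behind it; z points along the fingers, y is the line along which they close (so a half turn about z gives the same grasp; the last joint's range is limited). The gripper opens to 85 mm and grips with 20 to 120 N. Pads are 22 mm wide; open, the fingers measure 114 mm over their backs; the gripper's body (76 mm by 85 mm) begins 54 mm behind the grasp point. The pads swing forward as they close: fully open they stand 13 mm farther back than shut.
Start: joints at [1.263, 0.241, 0.005, 1.335, 0, 1.571], TCP at [0.151, 0.477, 0.195] pointing down, gripper open.
Joint ranges: [-2.72, 2.72], [-1.05, 1.87], [-1.09, 1.28], [-1.99, 2.15], [-1.42, 1.44], [-3.14, 3.14]. Speed limits (rad/s): [2.79, 2.79, 3.14, 3.14, 3.14, 3.14].

## Interface

Orientations are given as a unit quaternion [x, y, z, w].
In Python, from workcell import * gives the robot as it stands. The module is installed in compiled form; this text tells all that it offers.
- The arm moves only by the tool send_rows, never from a script. Its argument "steps" is text: rows parted by semicolons, each of 7 numbers parted by spaces: the opening, from -1 (shut) to 1 (fully open), then the shift along the world's x, y, z in m, then the turn, a rotation vector about the world's x, y, z in rad. A call has exactly 5 rows; each row shifts and turns the commanded pose from where the row before left it; what a row does not reach is not made up. A row lasts 1/12 s, in which the tool goes at most 41.7 mm and 7.16 degrees, less where a joint would pass 70% of its speed; a pose out of reach is approached as far as the arm can. A call is refused whole if a number of a shift passes 0.0417 or a number of a turn 0.125, either way. A call with a gripper value outside its range is refused whole. The fingers move at their own pace and stop on an object; the grip force is fixed at half the most. Time passes only in rows, so rows that do not move let the fingers close, or fill a call up. It gives the time, the measured TCP pose, the force, the opening and the grip force at its end, in the units of the state.
- get_obs(): the state, without advancing time (a new reading comes with each control period).
- camera(name): name is "scene" or "top"; returns a dict with "frame" (420x560x3 uint8, red, green, blue), "range_z" (420x560 float32, m along the optical axis (not along the pixel's ray), 0 where there is no reading), "camera_matrix" (3x3 intrinsics, pixels), "k1" (the pictures are not rectified: a ray, as slopes to the right and down, at radius r is drawn at 1 + k1 r^2 times it, then the intrinsics apply), "extrinsics" (4x4, takes a point from world to camera coordinates). Camera axes: x right, y down, z forward; pixel columns grow to the right and rows downward; lengths in m; the calibration is good to about 2 mm. A picture is of the moment at which its call begins.
- job_done(): hands the job in; it is judged then, once.
The state is a dict: "clock": time; "joint_pos": joint angles; "joint_vel": joint speeds; "tau": joint torques, N m; "eef_pos": TCP position; "tool_rot": TCP orientation; "ft_force": force on the tool from outside, world axes, zero at the start; "ft_torque": the same for the moment, N m; "grip_width": finger opening in m; "grasp_force": force on a finger pad.
Only numpy, scipy, OpenCV 4.12 (cv2) and the standard library are available. Lean on these libraries where they do the work, as an engineer would, in place of code of your own. Each camera call takes 0.05 s, during which the arm holds its last target. There are 200 camera calls.

## Task

Pull the red knob of the dish dispenser out towards the robot, all the way to its stop, so that the slide feeds one blue-lidded dish out of the magazine; then let the sprung slide go back home, leaving the dish out on the deck. Pick that dish up and set it gently, lid up, in the middle of the balance's round steel pan, without dropping it. Leave the other two dishes in the magazine and all the other things on the bench where they stand.

Things in the scene. Friction and masses are not known exactly. Their poses are not given: they have to be found in the camera images.
- dispenser: Fixed dish dispenser: grey deck, top 12 mm above the bench, x -45 to +335 mm, 110 mm wide; yellow rear housing 37 mm high; clear square magazine 71 mm wide, 66 mm high. Origin: on the bench under the spot on the open front deck where a fed dish ends up. +x points from there back to the magazine (centre at x = 140 mm), z up; the knob is pulled along -x.
- feed_slide (a joint): Travel of the aluminium feed slide in m: 0 = home, 0.140 = pulled fully out to its stop. A spring pulls it home (about 3 N at home, 10 N at the stop). It pushes the lowest dish ahead of it; going home, its bridge passes 5 mm above the dish and leaves it on the deck.
- slide_grip (a point): Grip point on the axis of the slide's red upright knob, 20 mm in diameter and 42 mm tall (42 to 84 mm above the bench; this point 66 mm above the bench). With the slide home it is at x = 72 mm of the dispenser, and the magazine's wall is 22 mm behind the knob.
- magazine (a point): Centre of the magazine at deck level (12 mm above the bench), fixed to the dispenser.
- dish_a: Lowest dish in the magazine, the one to be fed. Closed round sample dish, 60 mm in diameter, 16 mm tall, 35 g, white base and blue lid. Origin: centre of its underside, z up through the lid.
- dish_b: Middle dish of the stack, the same kind; stays in the magazine.
- dish_c: Top dish of the stack, the same kind; stays in the magazine.
- balance: White bench balance fixed to the bench, case 220 mm (x, -120 to +100 mm) by 180 mm (y), 42 mm tall, display at its -x end. Origin: on the bench under the pan's centre, z up.
- pan (a point): Centre of the upper face of the balance's flat round steel pan, 120 mm in diameter, 56 mm above the bench.
- buffer_red: Bystander: bottle of reddish buffer, 52 mm in diameter, 120 mm tall, behind the balance. Origin: centre of its underside.
- buffer_yellow: Bystander: the same, yellow.
- buffer_green: Bystander: the same, olive green.
- beaker: Bystander: clear beaker, 110 mm in diameter, 130 mm tall. Origin: centre of its underside.
- sample_cup: Bystander: white cup, 70 mm in diameter, 75 mm tall. Origin: centre of its underside.
- sponge: Bystander: tan sponge block 120 x 75 x 30 mm. Origin: centre of its underside.
- bottle_brush: Bystander: white-handled brush, 200 mm long, lying along its x.
Mind the look-alikes: they are no part of the job. What is shaped like the dish_c but green is not meant.

How it is judged:
On the way, in this order (a step that is already met when the one before it is completed fails the run):
1. the feed slide is pulled out to its stop (within 6 mm) (value of joint feed_slide above 0.134 m), for 0.1 s.
2. the slide is back home (within 8 mm) and the lowest dish is left on the open deck in front (within 30 mm of the dispenser's origin) (value of joint feed_slide below 0.008 m and horizontal distance between dish_a and dispenser below 0.03 m), for 0.1 s.
At the end, for the whole second after the job is handed in: The fed dish rests still on the pan, lid up (within 0.1 rad), its centre within 25 mm of the pan's centre and its underside within 5 mm of the pan; the slide is home (within 8 mm); the other two dishes are in the magazine (within 20 mm of its centre) (horizontal distance between dish_a and pan below 0.025 m and z of dish_a in the frame of pan between -0.004 and 0.005 m and angle between dish_a's own z axis and vertical below 0.1 rad and linear speed of dish_a below 0.02 m/s and value of joint feed_slide below 0.008 m and horizontal distance between each of dish_b, dish_c and magazine below 0.02 m); the robot touches nothing.
It fails at once if the dish reaches the pan fast (over 0.4 m/s within 30 mm of the pan's centre): dropped or thrown (distance between dish_a and pan below 0.03 m and linear speed of dish_a above 0.4 m/s).
It fails at once if a bystander is moved by more than 30 mm (distance of any of buffer_red, buffer_yellow, buffer_green, beaker, sample_cup, sponge, bottle_brush from where it was at the start of the episode above 0.03 m).
It also fails if it takes over 51 s, if anything falls off the work surface, if the arm or the gripper's body presses on something with over 40 N, if the wrist force passes 120 N, or if a joint passes its speed limit or range.

## Working session

There is one attempt and no reset: what is moved stays moved. The work goes in short steps, Python scripts to look and compute and a tool call to move; the robot and the scene stay as the last step left them, time stands still between calls to the robot, and variables do not carry over. Pictures are saved under pics/ and viewed, at most 10 in all, crops included, and the job is handed in when it is done.

Besides the shell and the picture viewer there is one more tool, called as name(argument=value, ...) on one line, values as JSON. send_rows: Moves the arm, as the interface text tells. Its arguments: {"type":"object","properties":{"steps":{"type":"string"}},"required":["steps"]}

```bash
mkdir -p pics; cat > h.py <<'E'
from workcell import *
import numpy as np, cv2
def cloud(c):
    K=np.array(c["camera_matrix"]);k1=c["k1"];Z=c["range_z"].astype(float)
    h,w=Z.shape
    u,v=np.meshgrid(np.arange(w),np.arange(h))
    p=cv2.undistortPoints(np.stack([u,v],-1).reshape(-1,1,2).astype(float),K,np.array([k1,0,0,0.])).reshape(h,w,2)
    P=np.dstack([p*Z[...,None],Z])
    E=np.array(c["extrinsics"])
    W=(P-E[:3,3])@E[:3,:3]
    W[Z==0]=np.nan
    return W
E
python3 - <<'E'
from h import *
for n in("scene","top"):
    c=camera(n);np.savez(n+'.npz',**c)
    cv2.imwrite(f'pics/{n}0.png',c["frame"][...,::-1])
o=get_obs();print(o)
E
```

```text
{'clock': 0.1, 'joint_pos': array([ 1.26298485e+00,  2.41328899e-01,  3.85970435e-03,  1.33520182e+00,
       -2.20490572e-05,  1.57079241e+00]), 'joint_vel': array([-0.00054579, -0.00250366,  0.00290415,  0.00115031,  0.00148827,
        0.00041612]), 'tau': array([-9.78203298e-05, -3.73138154e+01,  2.53010130e+01,  1.08629797e-02,
        6.37490598e-05,  1.13630961e-05]), 'eef_pos': array([0.15130194, 0.4758931 , 0.1943067 ]), 'tool_rot': array([ 1.53296851e-01,  9.88179739e-01, -9.27955108e-04, -1.32801507e-04]), 'ft_force': array([-0.59904713,  0.5672481 ,  0.53804525]), 'ft_torque': array([ 0.03040173,  0.01732147, -0.02378174]), 'grasp_force': 0.0, 'grip_width': 0.0852754939605666}
```

View pics/scene0.png

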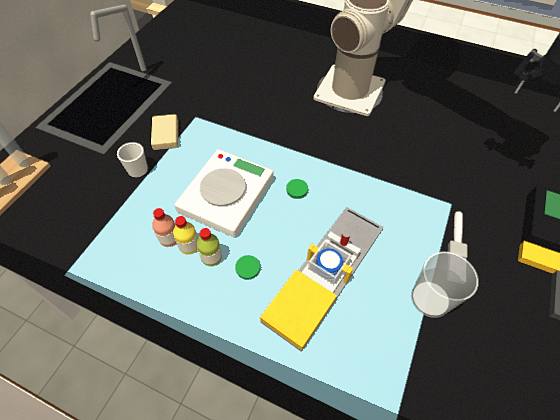

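View pics/top0.png

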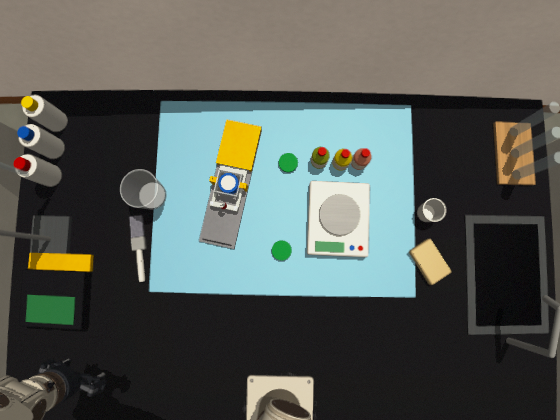

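The scene view shows the dispenser with its red knob at (345,240), the blue lid in the magazine at (330,260) and the pan at (222,187). In the top view the knob is at about (224,206), the blue lid at (228,183), the pan at (340,214) and the deck's front end at about (220,240). Two green look-alike dishes stand loose at top (288,162) and (281,250) and are not meant. The dish meant is the blue-lidded one inside the magazine.

```bash
python3 - <<'E'
from h import *
for n in("scene","top"):
    c=dict(np.load(n+'.npz'));c["k1"]=float(c["k1"]);W=cloud(c)
    hsv=cv2.cvtColor(c["frame"],cv2.COLOR_RGB2HSV);H,S,V=[hsv[...,i].astype(int) for i in range(3)]
    X,Y,Z=[W[...,i] for i in range(3)]
    ws=(X>.2)&(X<.9)&(abs(Y)<.45)
    def rep(name,m):
        P=W[m];print(n,name,len(P),np.round(np.median(P,0),4),np.round(P.min(0),3),np.round(P.max(0),3))
    red=((H<8)|(H>172))&(S>150)&(V>60)&ws
    k,l,st,ce=cv2.connectedComponentsWithStats(red.astype(np.uint8))
    for i in range(1,k):
        if st[i,4]>4: rep(f'red{np.round(ce[i])}',l==i)
    rep('blue',(H>100)&(H<125)&(S>150)&ws&(Z>.02))
    ym=(H>20)&(H<28)&(S>200)&(Z>.028)&(Z<.045)&ws
    if ym.sum()>50:
        rep('yellow',ym);r=cv2.minAreaRect(W[ym][:,:2].astype(np.float32));print(r,cv2.boxPoints(r))
    # dispenser deck: z about 12mm, grey
    dk=(S<60)&(Z>.007)&(Z<.025)&ws
    k,l,st,ce=cv2.connectedComponentsWithStats(dk.astype(np.uint8))
    i=1+np.argmax(st[1:,4]);rep('deck',l==i);r=cv2.minAreaRect(W[l==i][:,:2].astype(np.float32));print(r,cv2.boxPoints(r))
    pm=(Z>.049)&(Z<.064)&(S<70)&ws&(Y<-.02)
    k,l,st,ce=cv2.connectedComponentsWithStats(pm.astype(np.uint8))
    i=1+np.argmax(st[1:,4]);rep('pan',l==i);print(cv2.minEnclosingCircle(W[l==i][:,:2].astype(np.float32)))
    rep('green',(H>50)&(H<75)&(S>150)&ws)
    f=c["frame"]
    cr=f[100:260,180:260] if n=="top" else f[195:355,250:400]
    cv2.imwrite(f'pics/{n}crop.png',cv2.resize(cr,None,fx=3.7,fy=3.7,interpolation=2)[...,::-1])
E
```

```text
scene red[220. 156.] 16 [ 0.4718 -0.2278  0.0426] [ 0.465 -0.234  0.039] [ 0.477 -0.222  0.045]
scene red[159. 214.] 102 [ 0.7417 -0.2259  0.1191] [ 0.729 -0.24   0.101] [ 0.753 -0.218  0.123]
scene red[180. 221.] 96 [ 0.7391 -0.1705  0.1196] [ 0.726 -0.184  0.108] [ 0.75  -0.16   0.124]
scene red[205. 234.] 103 [ 0.7442 -0.1041  0.1196] [ 0.73  -0.116  0.107] [ 0.754 -0.094  0.125]
scene red[344. 240.] 62 [0.5984 0.1783 0.0659] [0.592 0.17  0.047] [0.602 0.186 0.084]
scene blue 187 [0.6621 0.1647 0.0601] [ 0.468 -0.207  0.041] [0.684 0.193 0.064]
scene yellow 227 [0.7572 0.1215 0.0372] [0.643 0.075 0.028] [0.857 0.218 0.045]
((0.7503530383110046, 0.14618194103240967), (0.10773519426584244, 0.2001892328262329), 78.86605072021484) [[0.6417403  0.11265683]
 [0.8381617  0.07399961]
 [0.85896575 0.17970705]
 [0.66254437 0.21836427]]
scene deck 1475 [0.5273 0.1962 0.0124] [0.464 0.118 0.007] [0.648 0.252 0.024]
((0.5552886724472046, 0.18308158218860626), (0.1104896143078804, 0.1667201966047287), 78.98648071289062) [[0.46290988 0.14477944]
 [0.62655944 0.1129291 ]
 [0.64766747 0.22138372]

[... 909 characters left out ...]
594048261642456), (0.10940097272396088, 0.20168974995613098), 78.9985122680664) [[0.63794136 0.11148994]
 [0.8359245  0.07300059]
 [0.856802   0.18039103]
 [0.65881884 0.21888037]]
top deck 1662 [0.5431 0.1846 0.0121] [0.466 0.111 0.007] [0.659 0.252 0.025]
((0.5642032623291016, 0.18228432536125183), (0.11052315682172775, 0.18285614252090454), 78.73052978515625) [[0.46373862 0.14595546]
 [0.6430691  0.11022104]
 [0.6646679  0.21861319]
 [0.48533744 0.25434762]]
top pan 1317 [ 0.5691 -0.1645  0.0562] [ 0.511 -0.225  0.049] [ 0.629 -0.104  0.063]
((0.5688951015472412, -0.16468419134616852), 0.060559600591659546)
top green 576 [ 0.4883 -0.0029  0.0161] [ 0.436 -0.039  0.007] [0.759 0.031 0.025]
```

View pics/scenecrop.png

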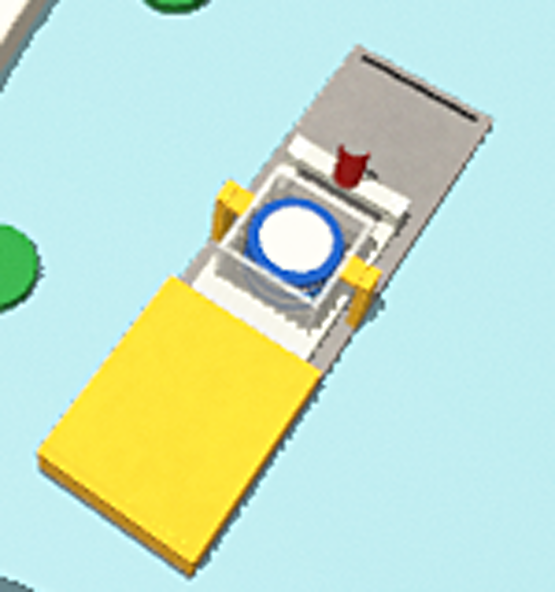

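The enlarged crop confirms a blue-ringed lid inside the clear magazine, with the red knob in front of it. The green discs are the look-alikes. Poses found:
- **Dispenser:** origin (0.518, 0.191), +x = (0.981, -0.193)
- **Knob:** (0.589, 0.177)
- **Pan:** (0.569, -0.1645)

Now moving to above the knob.

send_rows(steps="1 0.031 -0.021 0 0 0 0.023;1 0.031 -0.021 0 0 0 0.023;1 0.031 -0.021 0 0 0 0.023;1 0.031 -0.021 0 0 0 0.023;1 0.031 -0.021 0 0 0 0.023")

```text
clock: 0.52
eef_pos: [0.3073, 0.3702, 0.1947]
tool_rot: [0.095, 0.995, -0.0, -0.0]
ft_force: [-0.0, 0.5, -0.5]
grip_width: 0.0855
grasp_force: 0.0
```

send_rows(steps="1 0.031 -0.021 0 0 0 0;1 0.031 -0.021 0 0 0 0;1 0.031 -0.021 0 0 0 0;1 0.031 -0.021 0 0 0 0;1 0.031 -0.021 0 0 0 0")

```text
clock: 0.93
eef_pos: [0.4625, 0.265, 0.1947]
tool_rot: [0.096, 0.995, -0.0, -0.0]
ft_force: [0.4, 0.6, -0.6]
grip_width: 0.0854
grasp_force: 0.0
```

send_rows(steps="1 0.0315 -0.022 0 0 0 0;1 0.0315 -0.022 0 0 0 0;1 0.0315 -0.022 0 0 0 0;1 0.0315 -0.022 0 0 0 0;1 0 0 -0.025 0 0 0")

```text
clock: 1.35
eef_pos: [0.5963, 0.1748, 0.174]
tool_rot: [0.1, 0.995, 0.001, 0.006]
ft_force: [0.9, 1.0, 1.2]
grip_width: 0.0855
grasp_force: 0.0
```

send_rows(steps="0.2 0 0 -0.025 0 0 0;0.2 0 0 -0.025 0 0 0;0.2 0 0 -0.025 0 0 0;0.2 0 0 -0.025 0 0 0;0.2 0 0 -0.02 0 0 0")

```text
clock: 1.77
eef_pos: [0.586, 0.1779, 0.0473]
tool_rot: [0.096, 0.995, -0.001, -0.002]
ft_force: [-0.6, 0.1, 0.3]
grip_width: 0.0515
grasp_force: 0.0
```

send_rows(steps="-1 0 0 0 0 0 0;-1 0 0 0 0 0 0;-1 0 0 0 0 0 0;-1 0 0 0 0 0 0;-1 0 0 0 0 0 0")

```text
clock: 2.18
eef_pos: [0.5889, 0.179, 0.0521]
tool_rot: [0.096, 0.995, 0.001, 0.002]
ft_force: [0.5, -0.4, 0.8]
grip_width: -0.0002
grasp_force: 0.0
```

The fingers shut to zero on what should be the knob, so I'm looking before going on.

```bash
python3 - <<'E'
from h import *
c=camera("scene");a=c["frame"][170:330,260:440];t=camera("top")["frame"][110:270,160:300]
cv2.imwrite('pics/a.png',np.hstack([cv2.resize(a,(450,400),interpolation=2),cv2.resize(t,(350,400),interpolation=2)])[...,::-1])
o=get_obs();print(o["grip_width"],o["grasp_force"],o["eef_pos"],o["joint_pos"])
E
```

```text
-5.904797883937486e-05 0.0 [0.58842932 0.17882625 0.05157268] [ 2.95039048e-01  5.54954868e-01  9.29679985e-02  1.10621357e+00
 -7.45025189e-06  4.87790929e-01]
```

View pics/a.png

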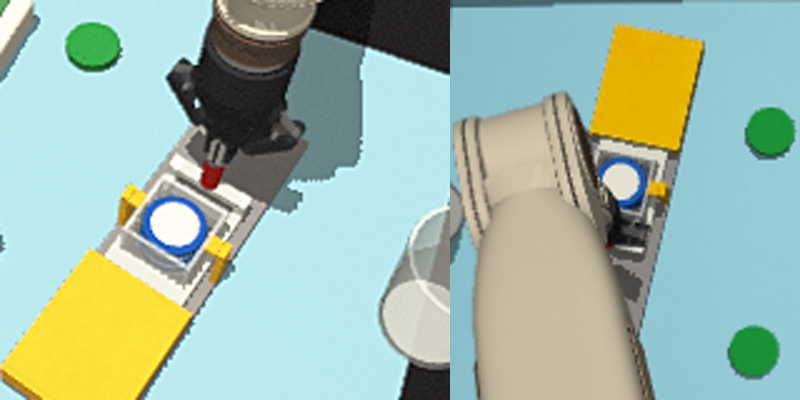

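```bash
python3 - <<'E'
from h import *
for n in("scene",):
    c=camera(n);W=cloud(c);f=c["frame"]
    hsv=cv2.cvtColor(f,cv2.COLOR_RGB2HSV);H,S,V=[hsv[...,i].astype(int) for i in range(3)]
    X,Y,Z=[W[...,i] for i in range(3)]
    for v in range(219,250,2):
        print(v,[(u,*(np.round(W[v,u]*1000).astype(int)),'R' if S[v,u]>150 and (H[v,u]<8 or H[v,u]>172) else '') for u in range(336,352,3)])
E
```

```text
219 [(336, np.int64(506), np.int64(134), np.int64(0), ''), (339, np.int64(597), np.int64(154), np.int64(141), ''), (342, np.int64(593), np.int64(160), np.int64(140), ''), (345, np.int64(604), np.int64(167), np.int64(159), ''), (348, np.int64(594), np.int64(173), np.int64(148), ''), (351, np.int64(605), np.int64(180), np.int64(169), '')]
221 [(336, np.int64(522), np.int64(137), np.int64(16), ''), (339, np.int64(517), np.int64(144), np.int64(13), ''), (342, np.int64(598), np.int64(162), np.int64(139), ''), (345, np.int64(599), np.int64(168), np.int64(145), ''), (348, np.int64(590), np.int64(173), np.int64(135), ''), (351, np.int64(605), np.int64(181), np.int64(162), '')]
223 [(336, np.int64(524), np.int64(139), np.int64(10), ''), (339, np.int64(521), np.int64(146), np.int64(10), ''), (342, np.int64(597), np.int64(163), np.int64(130), ''), (345, np.int64(598), np.int64(169), np.int64(136), ''), (348, np.int64(594), np.int64(175), np.int64(134), ''), (351, np.int64(605), np.int64(182), np.int64(155), '')]
225 [(336, np.int64(534), np.int64(142), np.int64(16), ''), (339, np.int64(527), np
[... 3599 characters left out ...]
int64(196), np.int64(42), '')]
247 [(336, np.int64(624), np.int64(167), np.int64(68), ''), (339, np.int64(588), np.int64(170), np.int64(12), ''), (342, np.int64(586), np.int64(177), np.int64(14), ''), (345, np.int64(598), np.int64(185), np.int64(39), ''), (348, np.int64(599), np.int64(191), np.int64(45), ''), (351, np.int64(595), np.int64(198), np.int64(44), '')]
249 [(336, np.int64(625), np.int64(168), np.int64(61), ''), (339, np.int64(625), np.int64(175), np.int64(66), ''), (342, np.int64(591), np.int64(178), np.int64(12), ''), (345, np.int64(588), np.int64(185), np.int64(12), ''), (348, np.int64(600), np.int64(193), np.int64(38), ''), (351, np.int64(600), np.int64(199), np.int64(43), '')]
```

The depth data puts the shut fingertips at z of about 0.093, just above the knob top at 0.084. The state reports 0.052. I'll open the fingers and check the tips again.

send_rows(steps="0 0 0 0 0 0 0;0 0 0 0 0 0 0;0 0 0 0 0 0 0;0 0 0 0 0 0 0;0 0 0 0 0 0 0")

```text
clock: 2.75
eef_pos: [0.5874, 0.1785, 0.05]
tool_rot: [0.096, 0.995, -0.0, -0.0]
ft_force: [-0.1, -0.5, 0.1]
grip_width: 0.0429
grasp_force: 0.0
```

```bash
python3 - <<'E'
from h import *
c=camera("scene");W=cloud(c);f=c["frame"]
a=f[190:260,300:390]
cv2.imwrite('pics/b.png',cv2.resize(a,(720,560),interpolation=2)[...,::-1])
X,Y,Z=[W[...,i] for i in range(3)]
m=(abs(X-.592)<.02)&(Z>.03)&(Z<.2)
# per-y column min z
for y in np.arange(.12,.24,.006):
    q=m&(abs(Y-y)<.003)
    print(round(y,3),q.sum(),np.round(np.sort(Z[q])*1000).astype(int)[::2])
o=get_obs();print(o["grip_width"],o["eef_pos"])
E
```

```text
0.12 49 [142 151 156 160 161 162 167 170 172 178 179 181 182 184 185 188 188 190
 190 191 191 191 192 192 193]
0.126 61 [137 138 142 144 148 149 155 158 160 161 164 166 166 169 171 171 174 179
 180 180 180 180 183 186 190 190 192 192 193 194 195]
0.132 62 [ 41 135 140 143 143 145 145 146 146 147 147 149 150 151 155 159 160 160
 164 164 178 180 183 187 190 192 193 194 194 195 197]
0.138 54 [ 31  34  39  41  41  43  44  45  46 133 135 139 141 142 142 143 143 144
 144 144 145 187 192 194 195 197 199]
0.144 62 [ 34  36  41  42  43  43  44  46  47  99 103 107 111 114 120 132 135 135
 137 139 140 141 142 142 143 143 147 181 186 190 191]
0.15 71 [ 35  38  40  41  42  43  43  43  44  92  95 102 105 110 114 116 120 125
 128 130 134 137 141 144 147 154 157 159 161 166 171 174 176 177 182 188]
0.156 83 [ 34  39  40  41  43  43  44  44  45  90  93  96  98 100 105 106 107 110
 112 115 118 119 120 122 124 126 126 127 143 152 157 159 165 165 170 171
 173 177 182 186 188 193]
0.162 33 [ 34  41  41  42  42  43  44  45 159 165 171 175 180 184 185 188 191]
0.168 36 [ 34  38  42  43  46  52  58  66  71 
[... 892 characters left out ...]
99  99 104 107 109 114 119 124
 130 133 135 138 140 141 141 141 141 141 141 142 142 143 143 145 147 153
 180 186 190 193 195 197]
0.216 64 [ 31  33  38  41  41  42  44  44  45 130 137 140 141 142 143 143 144 144
 145 145 146 148 190 195 195 196 197 197 197 198 199 199]
0.222 63 [136 139 142 143 144 144 144 145 148 151 152 154 156 160 162 165 168 175
 180 181 183 184 189 190 192 194 194 194 195 196 196 200]
0.228 62 [137 142 145 149 153 155 157 160 162 164 168 170 173 175 177 178 179 180
 182 183 184 186 186 187 188 191 192 192 193 194 194]
0.234 44 [157 160 169 171 173 177 178 181 185 188 190 190 190 190 190 191 191 191
 191 191 192 192]
0.04276260067113733 [0.58743921 0.17851848 0.05004388]
```

View pics/b.png

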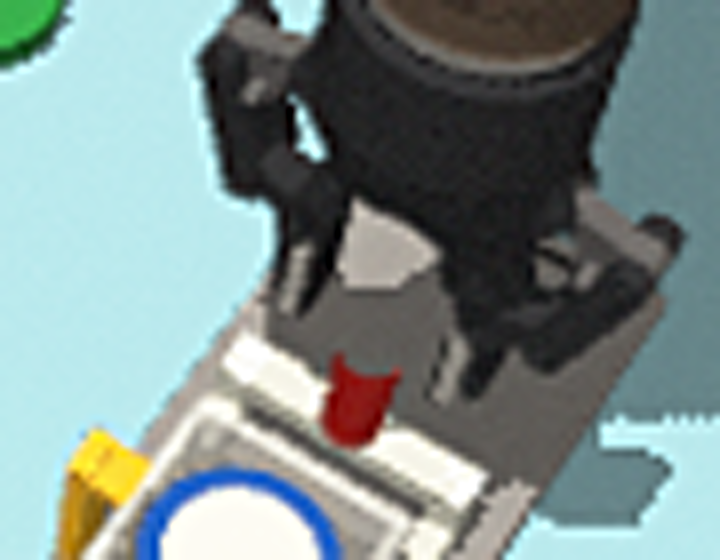

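The picture shows the opened fingers at (290,290) and (455,380), ending well above the slide. The knob at (360,400) stands below and between them. The true tips are about 40 mm above the reported TCP, so I'll go down 38 mm more, minding the force.

send_rows(steps="0 0.001 0 -0.01 0 0 0;0 0 0 -0.01 0 0 0;0 0 0 -0.01 0 0 0;0 0 0 -0.008 0 0 0;0 0 0 0 0 0 0")

```text
clock: 3.22
eef_pos: [0.5861, 0.1778, 0.0088]
tool_rot: [0.096, 0.995, -0.001, -0.003]
ft_force: [-0.1, 0.4, -0.4]
grip_width: 0.0426
grasp_force: 0.0
```

```bash
cat >> h.py <<'E'
def tips(r=.03):
    c=camera("scene");W=cloud(c);o=get_obs();x,y,_=o["eef_pos"]
    d=W-np.array([x,y,0]);a=np.arctan2(1,0)
    q=o["tool_rot"];from scipy.spatial.transform import Rotation as R
    L=d@R.from_quat(q).as_matrix()  # tool axes x,y
    hsv=cv2.cvtColor(c["frame"],cv2.COLOR_RGB2HSV)
    m=(abs(L[...,0])<.016)&(abs(L[...,1])<.06)&(W[...,2]>.03)&(W[...,2]<.14)&(hsv[...,2]<190)
    for s in np.arange(-.048,.05,.006):
        k=m&(abs(L[...,1]-s)<.003);print(round(s,3),np.round(np.sort(W[k][:,2])*1000).astype(int)[:14])
    print(o["grip_width"],o["eef_pos"],o["ft_force"])
E
python3 -c "
from h import *
tips()"
```

```text
-0.048 [ 94  96  99 100 101 102 102 103 104 104 104 105 105 105]
-0.042 [ 33  37  38  42  43  89  91  94  97  97  98 100 101 101]
-0.036 [33 33 36 40 42 60 65 66 70 71 80 87 91 93]
-0.03 [34 36 38 42 42 42 54 59 61 64 68 69 73 76]
-0.024 [32 35 39 42 43 44 44 48 49 50 51 53 54 54]
-0.018 [ 36  38  40  41  43  45  45 115 133]
-0.012 [ 35  37  39  41  44  54  76 120 121 126 128 131]
-0.006 [38 40 41 41 46 52 54 54 55 58 62 65 67 68]
-0.0 [34 37 44 44 45 48 50 51 51 54 55 59 60 61]
0.006 [33 33 35 41 41 42 44 47 48 50 50 51 54 55]
0.012 [ 36  37  41  42  43  44 117 125 131]
0.018 [ 33  37  39  42  44  51  68  81  97 103 138]
0.024 [36 37 39 40 42 43 46 51 54 55 56 58 58 63]
0.03 [35 35 36 40 41 41 42 42 42 45 45 54 57 58]
0.036 [31 32 33 36 37 39 42 43 58 64 65 69 70 77]
0.042 [ 33  36  38  97  98  99 101 102 103 103 104 104 104 105]
0.048 [ 93  94  98  99 100 101 101 105 107 110 110 111 111 112]
0.04254925023432325 [0.58685525 0.17800342 0.0099616 ] [-0.31089024 -0.27744104 -0.39075189]
```

Tips are now at about z 0.050, either side of the knob. Closing.

send_rows(steps="-1 0 0 0 0 0 0;-1 0 0 0 0 0 0;-1 0 0 0 0 0 0;-1 0 0 0 0 0 0;-1 0 0 0 0 0 0")

```text
clock: 3.68
eef_pos: [0.5886, 0.1776, 0.0125]
tool_rot: [0.097, 0.995, -0.001, 0.0]
ft_force: [0.1, -4.4, 1.7]
grip_width: 0.0186
grasp_force: 58.9
```

send_rows(steps="-1 -0.015 0.003 0 0 0 0;-1 -0.02 0.004 0 0 0 0;-1 -0.02 0.004 0 0 0 0;-1 -0.02 0.004 0 0 0 0;-1 -0.02 0.004 0 0 0 0")

```text
clock: 4.1
eef_pos: [0.4972, 0.1954, 0.0126]
tool_rot: [0.098, 0.995, -0.002, 0.004]
ft_force: [11.2, -8.8, -6.3]
grip_width: 0.0183
grasp_force: 60.0
```

send_rows(steps="-1 -0.015 0.003 0 0 0 0;-1 -0.01 0.002 0 0 0 0;-1 -0.008 0.0015 0 0 0 0;-1 -0.006 0.001 0 0 0 0;-1 -0.003 0.0005 0 0 0 0")

```text
clock: 4.52
eef_pos: [0.4549, 0.2037, 0.0126]
tool_rot: [0.097, 0.995, -0.002, 0.004]
ft_force: [10.5, -8.6, -6.6]
grip_width: 0.0183
grasp_force: 59.9
```

send_rows(steps="-1 -0.001 0 0 0 0 0;-1 -0.001 0 0 0 0 0;-1 0 0 0 0 0 0;-1 0 0 0 0 0 0;-1 0 0 0 0 0 0")

```text
clock: 4.93
eef_pos: [0.4535, 0.204, 0.0126]
tool_rot: [0.097, 0.995, -0.001, 0.004]
ft_force: [9.0, -7.3, -5.0]
grip_width: 0.0184
grasp_force: 59.9
```

send_rows(steps="-1 -0.002 0.0004 0 0 0 0;-1 -0.002 0.0004 0 0 0 0;-1 0 0 0 0 0 0;-1 0 0 0 0 0 0;-1 0 0 0 0 0 0")

```text
clock: 5.35
eef_pos: [0.4517, 0.2044, 0.0126]
tool_rot: [0.098, 0.995, -0.002, 0.006]
ft_force: [14.1, -9.1, -9.5]
grip_width: 0.0184
grasp_force: 59.4
```

It is at the stop: travel is about 0.1395 m and the force is rising. Now guiding the slide home.

send_rows(steps="-1 0.01 -0.002 0 0 0 0;-1 0.02 -0.004 0 0 0 0;-1 0.02 -0.004 0 0 0 0;-1 0.02 -0.004 0 0 0 0;-1 0.02 -0.004 0 0 0 0")

```text
clock: 5.77
eef_pos: [0.5374, 0.1876, 0.0125]
tool_rot: [0.097, 0.995, -0.0, 0.001]
ft_force: [1.0, -1.9, 0.6]
grip_width: 0.0181
grasp_force: 60.6
```

send_rows(steps="-1 0.02 -0.004 0 0 0 0;-1 0.012 -0.0024 0 0 0 0;-1 0.008 -0.0016 0 0 0 0;-1 0.004 -0.001 0 0 0 0;-1 0 0 0 0 0 0")

```text
clock: 6.18
eef_pos: [0.5815, 0.1791, 0.0126]
tool_rot: [0.097, 0.995, 0.0, 0.002]
ft_force: [4.0, -3.0, 1.0]
grip_width: 0.0184
grasp_force: 60.6
```

send_rows(steps="-1 0.004 -0.001 0 0 0 0;-1 0 0 0 0 0 0;0.1 0 0 0 0 0 0;0.1 0 0 0 0 0 0;0.1 0 0 0 0 0 0")

```text
clock: 6.6
eef_pos: [0.5821, 0.179, 0.0118]
tool_rot: [0.096, 0.995, 0.0, -0.001]
ft_force: [1.1, 0.7, -0.1]
grip_width: 0.0469
grasp_force: 0.0
```

send_rows(steps="0.1 0 0 0.02 0 0 0;0.1 0 0 0.03 0 0 0;1 -0.03 0.006 0.03 0 0 0;1 -0.038 0.008 0.01 0 0 0;1 -0.03 0.006 0 0 0 0")

```text
clock: 7.02
eef_pos: [0.4862, 0.1996, 0.1045]
tool_rot: [0.096, 0.995, 0.002, 0.002]
ft_force: [-0.1, 0.7, 0.2]
grip_width: 0.0806
grasp_force: 0.0
```

```bash
python3 - <<'E'
from h import *
c=camera("scene");W=cloud(c);f=c["frame"];t=camera("top")
cv2.imwrite('pics/c.png',np.hstack([cv2.resize(f[170:330,260:440],(450,400),interpolation=2),cv2.resize(t["frame"][110:270,160:300],(350,400),interpolation=2)])[...,::-1])
for n,c in(("s",c),("t",t)):
    W=cloud(c);hsv=cv2.cvtColor(c["frame"],cv2.COLOR_RGB2HSV);H,S=hsv[...,0],hsv[...,1]
    X,Y,Z=[W[...,i] for i in range(3)]
    b=(H>100)&(H<125)&(S>120)&(X<.585)&(X>.44)&(Y>.1)&(Y<.26)&(Z>.005)&(Z<.04)
    if b.sum()>5: P=W[b];print(n,b.sum(),np.median(P,0),cv2.minEnclosingCircle(P[:,:2].astype(np.float32)))
    r=((H<8)|(H>172))&(S>150)&(X>.4)&(Y>.1)&(Z<.1)
    if r.sum()>3: print('knob',np.median(W[r],0))
E
```

```text
s 169 [0.53216191 0.19077765 0.02821325] ((0.5141487717628479, 0.1898876130580902), 0.03614358231425285)
knob [0.59864333 0.17908246 0.06034133]
t 89 [0.53216274 0.17448607 0.0278252 ] ((0.5195823907852173, 0.1905001401901245), 0.029640808701515198)
knob [0.583101   0.17066203 0.06935726]
```

View pics/c.png

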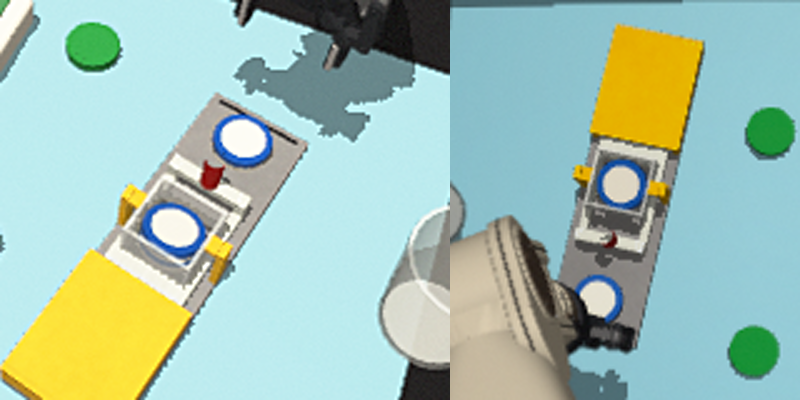

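The slide is home: the knob at (212,175) in the left half is where it was at the start. The fed dish is on the front deck at (242,140), centred at about (0.518, 0.190). Moving above it and partway down.

send_rows(steps="1 0.02 -0.005 0 0 0 0;1 0.012 -0.004 0 0 0 0;1 0 0 -0.03 0 0 0;1 0 0 -0.03 0 0 0;1 0 0 -0.02 0 0 0")

```text
clock: 7.53
eef_pos: [0.5174, 0.1889, 0.0189]
tool_rot: [0.096, 0.995, -0.0, -0.001]
ft_force: [0.3, 0.4, -0.4]
grip_width: 0.0856
grasp_force: 0.0
```

send_rows(steps="1 0 0 -0.015 0 0 0;1 0 0 -0.01 0 0 0;1 0 0 0 0 0 0;1 0 0 0 0 0 0;1 0 0 0 0 0 0")

```text
clock: 7.95
eef_pos: [0.5193, 0.1896, -0.0027]
tool_rot: [0.096, 0.995, 0.0, 0.001]
ft_force: [-0.6, -0.7, 0.9]
grip_width: 0.0857
grasp_force: 0.0
```

```bash
sed -i 's/W\[...,2\]>.03)/W[...,2]>.015)/; s/-.048,.05,.006/-.06,.062,.006/' h.py; python3 - <<'E'
from h import *
tips()
c=camera("scene");W=cloud(c);hsv=cv2.cvtColor(c["frame"],cv2.COLOR_RGB2HSV);H,S=hsv[...,0],hsv[...,1]
X,Y,Z=[W[...,i] for i in range(3)]
b=(H>100)&(H<125)&(S>120)&(X<.575)&(X>.44)&(Y>.1)&(Y<.26)&(Z>.025)&(Z<.032)
P=W[b];print(b.sum(),P.min(0),P.max(0))
cv2.imwrite('pics/d.png',cv2.resize(c["frame"][160:250,300:410],(733,600),interpolation=2)[...,::-1])
E
```

```text
-0.06 [ 57  86  90  95  96 100 101 101 101 102 103 103 134 136]
-0.054 [58 59 62 64 66 69 71 73 77 78 80 90 91 94]
-0.048 [15 16 51 55 56 57 61 63 63 64 66 68 69 72]
-0.042 [15 16 47 49 53 53 54 55 55 57 58 62 62 63]
-0.036 [106 110 112 112 115 115 115 116 119 122 134 137 137 138]
-0.03 [ 26  26  27  30 110 125 126 127 128 129 130 133 136 138]
-0.024 [ 27  28  29  29  30  31  31 112 119 119 131 133 134 136]
-0.018 [ 28  29  30  30 112 114]
-0.012 [ 26  28  31 107 110 111 113 117 118 119 124 130]
-0.006 [ 26  29  30  32 109 109 114 114 114 115 117 119 120 124]
-0.0 [ 27  28  28  29  29  30 107 110 112 115 116 117 119 120]
0.006 [ 27  28  29  29  29  29  29  30  30 108 110 112 114 116]
0.012 [ 27  28  28  28  29  29  30  30 106 109 112 113 139]
0.018 [ 27  28  28  28  29  31  31 122 134 135 138 138 139]
0.024 [ 20  23  25  27  27  28  29  29  29  30  30 110 125 128]
0.03 [ 15  15  17  21  21  22  28  28  29  29  31  33 109 110]
0.036 [ 15  16 100 100 111 111 112 112 112 112 112 112 113 113]
0.042 [16 51 57 63 63 64 66 67 73 74 76 80 83 84]
0.048 [16 52 53 55 58 58 60 62 63 66 68 69 71 72]
0.054 [15 16 16 55 57 61 62 66 66 67 68 71 72 73]
0.06 [ 90  95 102 119 123 127 129 132 137 137]
0.08534870611903758 [ 0.51949958  0.18967246 -0.00244291] [ 0.15785043  0.38065044 -0.21256423]
153 [0.49026884 0.16170793 0.02508724] [0.55074678 0.21940363 0.03173396]
```

View pics/d.png

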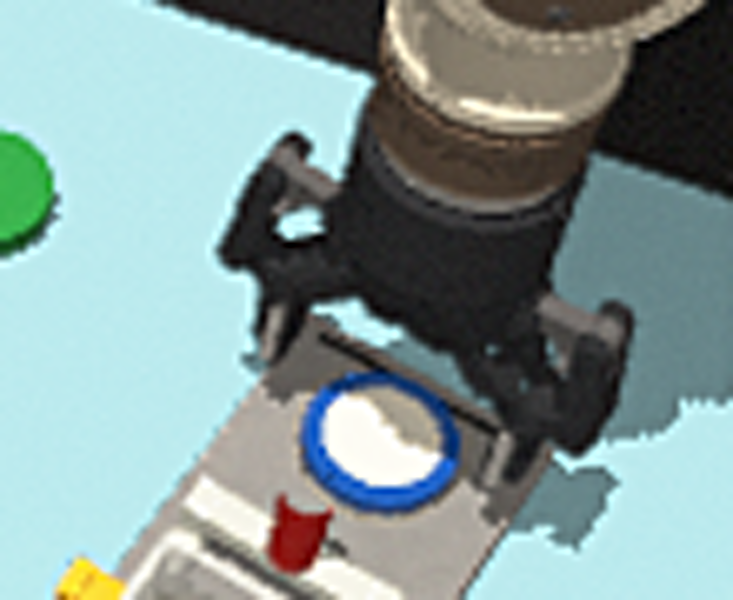

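The dish at (380,440) sits centred between the open fingers at (270,340) and (500,460). The open tips are at z of about 0.049. Going down 25 mm and closing.

send_rows(steps="1 0.001 0.001 -0.01 0 0 0;1 0 0 -0.01 0 0 0;1 0 0 -0.005 0 0 0;1 0 0 0 0 0 0;0.6 0 0 0 0 0 0")

```text
clock: 8.47
eef_pos: [0.5185, 0.1898, -0.0296]
tool_rot: [0.096, 0.995, -0.0, -0.001]
ft_force: [-0.1, 0.1, -0.5]
grip_width: 0.0757
grasp_force: 0.0
```

send_rows(steps="0.5 0 0 0 0 0 0;0.4 0 0 0 0 0 0;-1 0 0 0 0 0 0;-1 0 0 0 0 0 0;-1 0 0 0 0 0 0")

```text
clock: 8.88
eef_pos: [0.52, 0.1904, -0.0279]
tool_rot: [0.096, 0.995, 0.0, 0.001]
ft_force: [-0.7, 0.2, 4.6]
grip_width: 0.0579
grasp_force: 64.4
```

send_rows(steps="-1 0 0 0.01 0 0 0;-1 0 0 0.02 0 0 0;-1 0 0 0.03 0 0 0;-1 0 0 0.03 0 0 0;-1 0 0 0.015 0 0 0")

```text
clock: 9.3
eef_pos: [0.521, 0.1907, 0.0803]
tool_rot: [0.096, 0.995, 0.001, 0.002]
ft_force: [0.1, 1.2, -0.0]
grip_width: 0.0581
grasp_force: 64.2
```

send_rows(steps="-1 0.002 -0.015 0 0 0 0;-1 0.004 -0.025 0 0 0 0;-1 0.004 -0.03 0 0 0 0;-1 0.004 -0.03 0 0 0 0;-1 0.004 -0.03 0 0 0 0")

```text
clock: 9.72
eef_pos: [0.5371, 0.0591, 0.0768]
tool_rot: [0.096, 0.995, -0.0, 0.0]
ft_force: [0.8, 0.6, -0.5]
grip_width: 0.058
grasp_force: 64.2
```

send_rows(steps="-1 0.004 -0.03 0 0 0 0;-1 0.004 -0.03 0 0 0 0;-1 0.004 -0.03 0 0 0 0;-1 0.004 -0.03 0 0 0 0;-1 0.004 -0.03 0 0 0 0")

```text
clock: 10.13
eef_pos: [0.557, -0.0913, 0.0767]
tool_rot: [0.096, 0.995, 0.0, -0.0]
ft_force: [0.3, 0.7, 0.6]
grip_width: 0.0577
grasp_force: 64.2
```

send_rows(steps="-1 0.004 -0.03 0 0 0 0;-1 0.004 -0.025 0 0 0 0;-1 0.003 -0.015 0 0 0 0;-1 0 -0.005 0 0 0 0;-1 0 0 0 0 0 0")

```text
clock: 10.55
eef_pos: [0.5681, -0.1655, 0.0762]
tool_rot: [0.097, 0.995, 0.0, -0.0]
ft_force: [-0.0, 0.4, -0.3]
grip_width: 0.058
grasp_force: 64.2
```

Now over the pan. I'll measure the held dish's height before lowering.

```bash
cat > m.py <<'E'
from h import *
c=camera("scene");W=cloud(c);hsv=cv2.cvtColor(c["frame"],cv2.COLOR_RGB2HSV);H,S,V=[hsv[...,i] for i in range(3)]
X,Y,Z=[W[...,i] for i in range(3)]
b=(H>100)&(H<125)&(S>120)&(abs(X-.569)<.05)&(abs(Y+.165)<.05)&(Z>.06)&(Z<.16)
P=W[b];print(b.sum(),P.min(0),P.max(0),np.median(P,0))
o=get_obs();print(o["eef_pos"],o["ft_force"])
r=((H<8)|(H>172))&(S>150)&(X>.4)&(Y>.1)&(Z<.1);print('knob',np.median(W[r],0))
import sys
cv2.imwrite(sys.argv[1],cv2.resize(c["frame"][130:260,140:310],(785,600),interpolation=2)[...,::-1])
E
python3 m.py pics/e.png
```

```text
108 [ 0.53983311 -0.1945607   0.12548876] [ 0.59855887 -0.14095527  0.13960177] [ 0.58798135 -0.16592547  0.13194331]
[ 0.56792608 -0.16436956  0.0761514 ] [ 0.32171149  0.23246145 -0.47963984]
knob [0.59883782 0.17940368 0.06122832]
```

View pics/e.png

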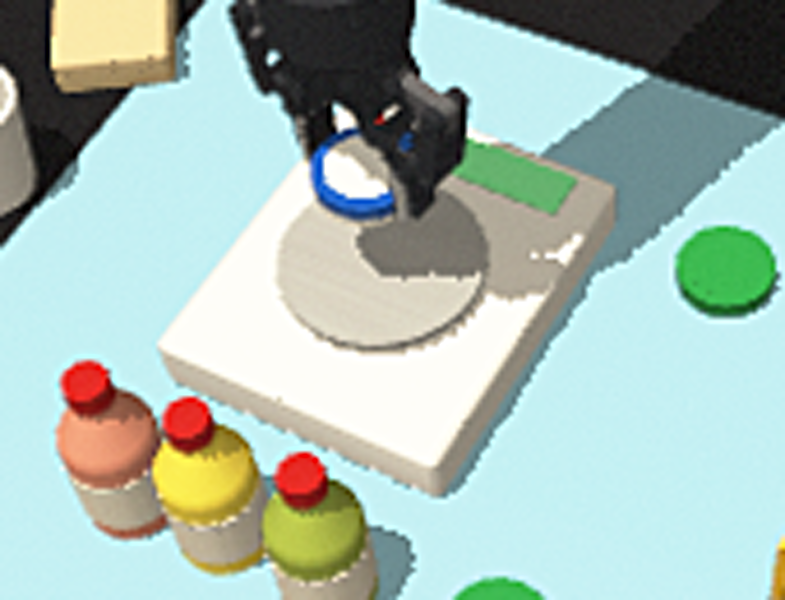

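The dish is held level over the pan, lid up at (355,175) in the crop. Its underside is at about z 0.116, so I'll lower it 58 mm, slowing towards the end.

send_rows(steps="-1 0 0 -0.012 0 0 0;-1 0 0 -0.015 0 0 0;-1 0 0 -0.012 0 0 0;-1 0 0 -0.008 0 0 0;-1 0 0 -0.005 0 0 0")

```text
clock: 11.02
eef_pos: [0.5674, -0.1629, 0.0232]
tool_rot: [0.095, 0.995, 0.0, -0.001]
ft_force: [0.6, -0.6, 0.3]
grip_width: 0.0578
grasp_force: 64.2
```

send_rows(steps="-1 0 0 -0.003 0 0 0;-1 0 0 -0.002 0 0 0;-1 0 0 -0.001 0 0 0;-1 0 0 0 0 0 0;-1 0 0 0 0 0 0")

```text
clock: 11.43
eef_pos: [0.5687, -0.165, 0.0188]
tool_rot: [0.096, 0.995, -0.0, 0.0]
ft_force: [0.1, 0.1, -0.2]
grip_width: 0.0577
grasp_force: 64.2
```

Lowering by 1 mm steps until contact shows.

send_rows(steps="-1 0 0 -0.001 0 0 0;-1 0 0 0 0 0 0;-1 0 0 -0.001 0 0 0;-1 0 0 0 0 0 0;-1 0 0 0 0 0 0")

```text
clock: 11.85
eef_pos: [0.5682, -0.1649, 0.0162]
tool_rot: [0.096, 0.995, 0.0, -0.0]
ft_force: [1.0, 0.3, -0.4]
grip_width: 0.0577
grasp_force: 64.2
```

send_rows(steps="-1 0 0 -0.001 0 0 0;-1 0 0 0 0 0 0;-1 0 0 0 0 0 0;-1 0 0 0 0 0 0;-1 0 0 0 0 0 0")

```text
clock: 12.27
eef_pos: [0.5684, -0.165, 0.0161]
tool_rot: [0.096, 0.995, -0.0, 0.0]
ft_force: [-2.6, -0.6, 5.4]
grip_width: 0.0581
grasp_force: 64.8
```

Contact with the pan, at 5 N. Releasing and lifting away.

send_rows(steps="0.5 0 0 0 0 0 0;0.7 0 0 0 0 0 0;0.9 0 0 0 0 0 0;1 0 0 0 0 0 0;1 0 0 0 0 0 0")

```text
clock: 12.68
eef_pos: [0.5682, -0.1648, 0.015]
tool_rot: [0.096, 0.995, 0.0, -0.0]
ft_force: [-0.2, 0.5, -0.3]
grip_width: 0.0853
grasp_force: 0.0
```

send_rows(steps="1 0 0 0.01 0 0 0;1 0 0 0.02 0 0 0;1 0 0 0.03 0 0 0;1 -0.01 0 0.03 0 0 0;1 -0.02 0 0.03 0 0 0")

```text
clock: 13.1
eef_pos: [0.5397, -0.1649, 0.137]
tool_rot: [0.096, 0.995, -0.0, 0.001]
ft_force: [-0.8, 0.2, 0.7]
grip_width: 0.0853
grasp_force: 0.0
```

send_rows(steps="1 -0.03 0 0.01 0 0 0;1 -0.02 0 0 0 0 0;1 0 0 0 0 0 0;1 0 0 0 0 0 0;1 0 0 0 0 0 0")

```text
clock: 13.52
eef_pos: [0.489, -0.165, 0.1458]
tool_rot: [0.096, 0.995, -0.0, 0.001]
ft_force: [-0.9, -0.4, 0.4]
grip_width: 0.0855
grasp_force: 0.0
```

```bash
python3 m.py pics/f.png
```

```text
143 [ 0.53781429 -0.19400331  0.06359721] [ 0.59955612 -0.13619241  0.07692174] [ 0.58057905 -0.15838974  0.07203701]
[ 0.48915613 -0.16493004  0.14546632] [0.53426472 0.61758929 0.05913218]
knob [0.59894525 0.17966404 0.05757351]
```

View pics/f.png

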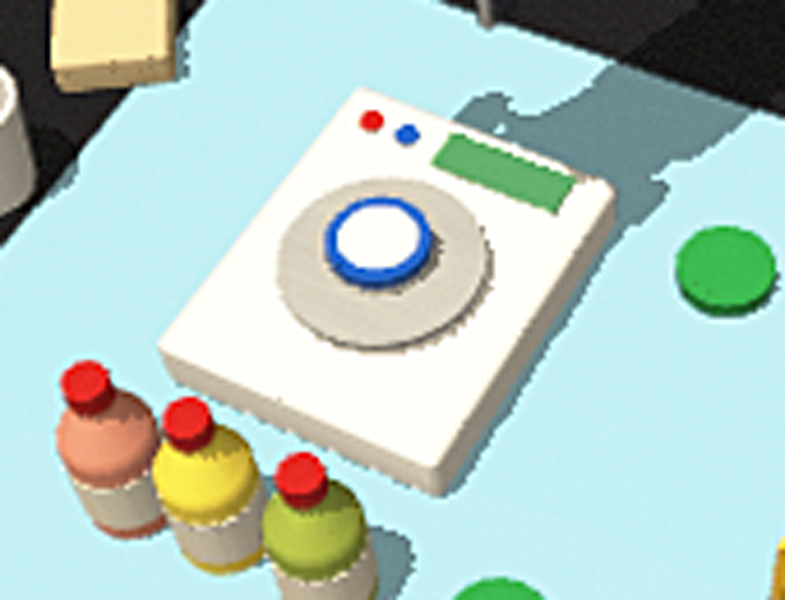

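The dish lies lid up on the pan at (378,242), centred to within a few mm, with its lid top at z 0.072. The slide is home and the robot is clear.

```bash
python3 -c "
from workcell import *
print(job_done())"
```

```text
the job is handed in; nothing more can be done
None
```

The job is handed in: the fed dish stands lid up within a few mm of the pan's centre, the slide is home and I saw nothing else disturbed; the hand-in gave no verdict.

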